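# Show the trainee where the dish goes

### The arm

A 6-joint arm with a two-finger parallel gripper is mounted at the origin on the work surface. World frame = base frame: x ahead of the robot, y to its left, z up, the work surface at z = 0. Lengths are in m, angles in rad, forces in N, time in s.
With the tool pointing down it reaches from about 0.3 to 0.875 m from the base axis. Payload 6.4 kg.
Tool frame: the origin (TCP) lies at the centre of the arm's flange, where the gripper is bolted on; the fingertips stand 173 mm ahead of it and the grasp point (between the pads) lies 155 mm ahead of it; z points along the fingers, x is the direction in which the jaws open and shut, and the axes are right-handed (so a half turn about z gives the same grasp; the last joint's range is limited). The gripper opens to 85 mm and grips with 20 to 120 N. Pads are 22 mm wide; open, the fingers measure 114 mm over their backs; the gripper's body (76 mm by 85 mm) begins 54 mm behind the grasp point. The pads swing forward as they close: fully open they stand 13 mm farther back than shut.
Start: joints at [0.991, 0.181, 1.607, -0, 1.354, -0.206], TCP at [0.21, 0.535, 0.405] pointing down, gripper open.
Joint ranges: [-2.99, 2.99], [-0.89, 2.07], [0.3, 2.58], [-1.14, 4.28], [0, 2.63], [-3.12, 3.12]. Speed limits (rad/s): [2.57, 2.57, 3.01, 3.14, 3.14, 3.14].

### API

Orientations are given as a unit quaternion [w, x, y, z].
In Python, from bench import ctrl gives the robot as it stands. The module is installed in compiled form; this text tells all that it offers.
- The arm moves only by the tool move_arm, never from a script. Its argument "moves" is a list of rows, each an object of numbers: "gripper": the opening in per cent of the stroke, from 0 (shut) to 100 (fully open); "x", "y", "z": the shift along the tool's x, y, z in cm; "roll": the turn about the tool's z in degrees. In form: [{"gripper": .., "x": .., "y": .., "z": .., "roll": ..}, ...]. A call has 1 to 5 rows; each row shifts and turns the commanded pose from where the row before left it, along the tool's axes as they then stand; what a row does not reach is not made up. A row lasts 1/8 s, in which the tool goes at most 62.5 mm and 10.7 degrees, less where a joint would pass 70% of its speed; a pose out of reach is approached as far as the arm can. A call is refused whole if a number of a shift passes 6.25 or a number of a turn 10.7, either way. A call with a gripper value outside its range is refused whole. The fingers move at their own pace and stop on an object; the grip force is fixed at half the most. Time passes only in rows, so rows that do not move let the fingers close. It gives the time, the measured TCP pose, the force and the opening at its end, in the units of the state.
- ctrl.get_obs(): the state, without advancing time (a new reading comes with each control period).
- ctrl.camera(name): name is "side" or "top" or "wrist"; returns a dict with "img" (480x640x3 uint8, red, green, blue), "fx", "fy", "cx", "cy" (pixels), "world_from_camera" (4x4, takes a point from camera to world coordinates); the wrist camera has in their place "tool_from_camera" (4x4, takes a point from camera to tool coordinates, whose origin is the TCP and whose axes are the tool frame's). Camera axes: x right, y up, looking along -z (the intrinsics and any distortion apply to the point x, -y, -z); pixel columns grow to the right and rows downward; lengths in m; the calibration is good to about 2 mm. A picture is of the moment at which its call begins: read the wrist's pose just before it. There is no depth.
- ctrl.hand_in(): hands the job in, once; it reports no verdict.
The state is a dict: "time_s": time; "q": joint angles; "dq": joint speeds; "joint_efforts": joint torques, N m; "eef_pos": TCP position; "eef_rot": TCP orientation; "wrist_force": force on the tool from outside, world axes, zero at the start; "torque": the same for the moment, N m; "opening": opening from 0.0 (shut) to 1.0 (fully open).
Only numpy, scipy, OpenCV 4.12 (cv2) and the standard library are available. Lean on these libraries where they do the work, as an engineer would, in place of code of your own. Each camera call takes 0.05 s, during which the arm holds its last target. There are 200 camera calls.

### The job

Show a trainee how a dish is inspected, without picking anything up: point at the smallest of the three covered culture dishes from directly above, fingertips two to four centimetres over its lid, and stay there for two seconds; then point at the middle of the viewer's round window in the same way, also for two seconds. Then press the viewer's round push button all the way down for a moment, let it come back up and raise the hand ten centimetres or more clear above it. Touch neither the dish nor the window, and leave the dial, the other dishes, the bottle and the beaker where they are.

Things in the scene. Friction and masses are not known exactly. Their poses are not given: they have to be found in the camera images.
- small_dish: smallest covered culture dish, clear plastic over pale beige medium, 40 mm across and 12 mm high, loose on the bench (z = 0); origin at the centre of its underside. This is the dish to point at
- small_top (a point): centre of the top of the smallest dish's lid, z axis up
- medium_top (a point): centre of the top of the medium dish's lid; this dish is 60 mm across, 15 mm high, loose; leave alone
- large_top (a point): centre of the top of the large dish's lid; this dish is 90 mm across, 16 mm high, loose; leave alone
- viewer: specimen viewer: fixed cream box 200 mm (x) by 240 mm (y) and 50 mm high, origin at the centre of its underside on the bench; seen along its own axes the window is at (0, 45) mm, the button at (-55, -78) mm and the dial at (50, -78) mm
- window: the viewer's round window: white disc 96 mm across in a steel ring 110 mm across, standing 4 mm above the viewer's top; origin at the centre of its underside; fixed in the viewer
- window_top (a point): centre of the window's upper face, 54 mm above the bench, z axis up
- button (a joint): the viewer's push button: 0 = up, 0.006 m = fully down; springs back when released, about 5 N holds it fully down
- button_top (a point): centre of the top of the push button, a plain black disc 28 mm across that is pressed straight down; moves with the button
- dial_edge (a point): a point 18 mm from the axis of the viewer's black bar-grip dial (about 40 mm across), turns with it; leave alone
- dial: the dial itself, origin on its axis; turns easily about the vertical
- bottle_mid (a point): half-way up the centre line of a loose amber bottle with white cap, 48 mm across, 100 mm high; leave alone
- beaker_mid (a point): half-way up the centre line of a loose empty glass beaker, 66 mm across at its rim, 85 mm high; leave alone
Things that resemble listed ones, but are neither listed nor needed, are in the scene too. What is shaped like the small_dish but green or yellow is not meant.

How it is judged:
By the outcome, as a careful person would: the job done as asked, in the order asked, and still so for the second after the job is handed in, with the robot touching nothing.
It also fails if it takes over 54 s, if anything falls off the work surface, if the arm or the gripper's body presses on something with over 40 N, if the wrist force passes 120 N, or if a joint passes its speed limit or range.

## Working session

There is one attempt and no reset: what is moved stays moved. The work goes in short steps, Python scripts to look and compute and a tool call to move; the robot and the scene stay as the last step left them, time stands still between calls to the robot, and variables do not carry over. Pictures are saved under pics/ and viewed, about 8 in all and at most 12, crops included, and the job is handed in when it is done.

Besides the shell and the picture viewer there is one more tool, called after "Emit:" by a JSON object that holds its "op" and its "data". move_arm: Moves the arm, as the interface text tells. Its arguments: {"type":"object","properties":{"moves":{"type":"array","items":{"type":"object","properties":{"gripper":{"type":"number"},"x":{"type":"number"},"y":{"type":"number"},"z":{"type":"number"},"roll":{"type":"number"}}}}},"required":["moves"]}

```bash
mkdir -p pics; cat > h.py <<'E'
from bench import ctrl
import numpy as np, cv2
from scipy.spatial.transform import Rotation as R
def grab(n,f):
    c=ctrl.camera(n); cv2.imwrite('pics/'+f,c['img'][:,:,::-1]); return c
def w_from_c(c):
    if 'world_from_camera' in c: return np.array(c['world_from_camera'])
    o=ctrl.get_obs(); T=np.eye(4); q=o['eef_rot']; T[:3,:3]=R.from_quat([q[1],q[2],q[3],q[0]]).as_matrix(); T[:3,3]=o['eef_pos']
    return T@np.array(c['tool_from_camera'])
def ray(c,u,v,z):
    T=w_from_c(c); d=T[:3,:3]@np.array([(u-c['cx'])/c['fx'],-(v-c['cy'])/c['fy'],-1]); p=T[:3,3]
    return p+d*(z-p[2])/d[2]
def proj(c,P):
    p=np.linalg.inv(w_from_c(c))@np.append(P,1); return c['cx']-c['fx']*p[0]/p[2], c['cy']+c['fy']*p[1]/p[2]
E
python3 - <<'E'
from h import *
c=grab('top','t0.png'); print({k:v for k,v in c.items() if k!='img'}); grab('side','s0.png'); print(ctrl.get_obs())
E
```

```text
{'fx': 551.7135015286917, 'fy': 551.7135015286917, 'cx': 321.829766984405, 'cy': 244.48530711780384, 'world_from_camera': array([[-0.12506296,  0.96574259, -0.22737745,  0.36961656],
       [-0.99214087, -0.12265008,  0.02476793, -0.02539578],
       [-0.00396841,  0.22868801,  0.97349168,  0.96813826],
       [ 0.        ,  0.        ,  0.        ,  1.        ]])}
{'time_s': 0.1, 'q': array([ 9.90689480e-01,  1.81440392e-01,  1.60790368e+00,  2.16100129e-05,
        1.35378167e+00, -2.06324257e-01]), 'dq': array([-0.00153682, -0.00124106, -0.00163949,  0.00010696,  0.00076587,
       -0.00030695]), 'joint_efforts': array([ 7.49888877e-04, -4.45879912e+01, -3.52238095e+01, -2.58400569e-04,
        4.00689285e-03,  2.94901554e-05]), 'eef_pos': array([0.20982274, 0.53510772, 0.40389094]), 'eef_rot': array([ 2.83229330e-04,  8.26178853e-01,  5.63407415e-01, -7.12378531e-04]), 'wrist_force': array([0.3628626 , 0.30284333, 0.87701368]), 'torque': array([ 0.01859964, -0.08164678, -0.03554429]), 'opening': 1.000299125153965}
```

View pics/t0.png

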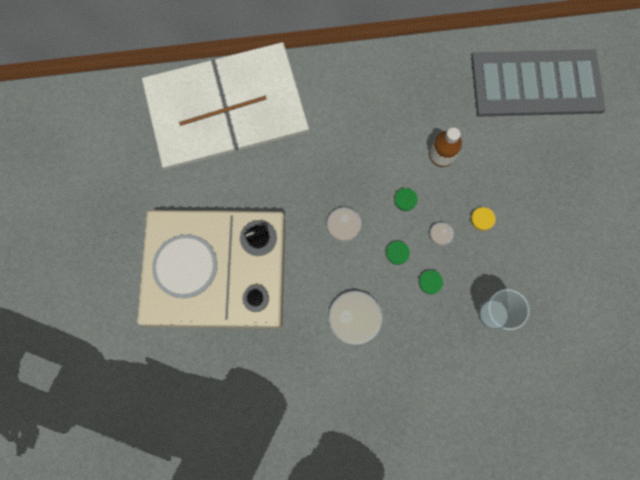

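View pics/s0.png

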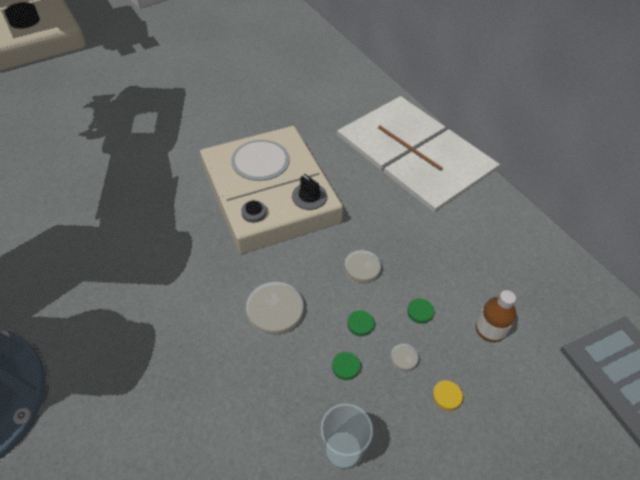

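Top view: small beige dish at (442,233), window (185,266), button (256,297) and dial (258,237). Side view: dish (404,357), window (260,159), button (254,208). Next I refine these and triangulate.

```bash
python3 - <<'E'
from h import *
t=ctrl.camera('top'); s=ctrl.camera('side')
for n,a,b,z in [('small',(442,233),(404,356),.012),('med',(344,223),(363,265),.015),('large',(355.5,317.5),(275,306),.016),('win',(185,266),(260,159.5),.054),('button',(256,297),(254,207.5),.062),('dial',(258,237),(310,190),.06)]:
    A=ray(t,*a,z);B=ray(s,*b,z)
    # triangulate
    M=[];o=[]
    for c,p in((t,A),(s,B)):
        C=w_from_c(c)[:3,3]; d=(p-C)/np.linalg.norm(p-C); Pm=np.eye(3)-np.outer(d,d); M.append(Pm); o.append(Pm@C)
    X=np.linalg.solve(sum(M),sum(o)); print(n,A.round(4),B.round(4),'tri',X.round(4))
i=cv2.resize(t['img'][195:340,130:300],None,fx=4,fy=4,interpolation=2); cv2.imwrite('pics/t1.png',i[:,:,::-1])
i=cv2.resize(s['img'][120:250,190:350],None,fx=4,fy=4,interpolation=2); cv2.imwrite('pics/s1.png',i[:,:,::-1])
E
```

```text
small [ 0.5868 -0.2654  0.012 ] [ 0.5868 -0.2654  0.012 ] tri [ 0.5868 -0.2654  0.0121]
med [ 0.6264 -0.094   0.015 ] [ 0.6266 -0.0958  0.015 ] tri [ 0.6275 -0.0943  0.0123]
large [ 0.4568 -0.0909  0.016 ] [ 0.4585 -0.0923  0.016 ] tri [ 0.4579 -0.0913  0.0145]
win [0.5752 0.1852 0.054 ] [0.5766 0.1839 0.054 ] tri [0.5763 0.1853 0.0527]
button [0.5066 0.0705 0.062 ] [0.509  0.0747 0.062 ] tri [0.5062 0.0697 0.0682]
dial [0.6083 0.0573 0.06  ] [0.6155 0.0637 0.06  ] tri [0.6079 0.0557 0.0703]
```

View pics/t1.png

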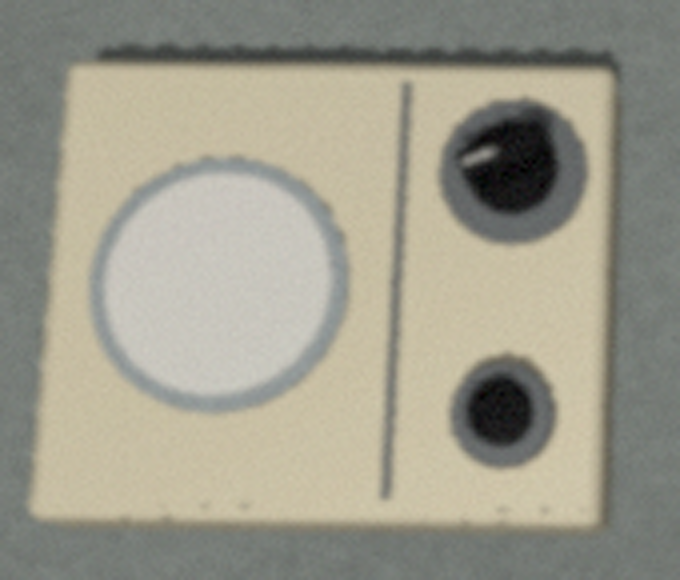

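View pics/s1.png

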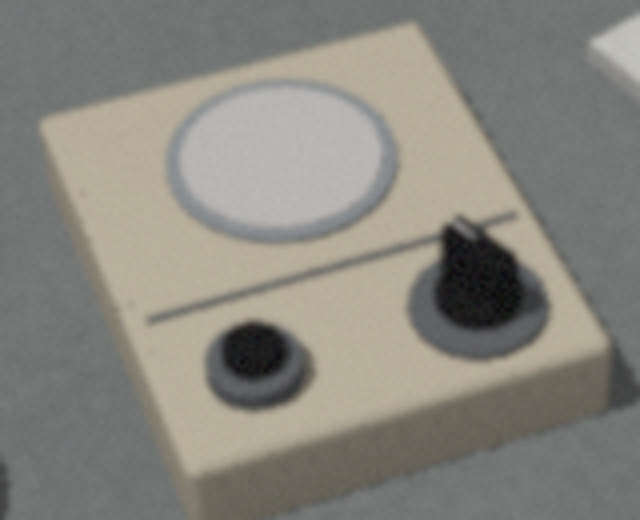

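Emit:
{"op": "move_arm", "data": {"moves": [{"gripper": 0,"x": -4,"y": 4.2},{"gripper": 0,"x": -4,"y": 4.2},{"gripper": 0,"x": -4,"y": 4.2},{"gripper": 0,"x": -4,"y": 4.2},{"gripper": 0,"x": -4,"y": 4.2}]}}

```text
validation failed for argument at $.mo...
```

Emit:
{"op": "move_arm", "data": {"moves": [{"gripper": 0,"x": -4,"y": 4.2},{"gripper": 0,"x": -4,"y": 4.2},{"gripper": 0,"x": -4,"y": 4.2},{"gripper": 0,"x": -4,"y": 4.2},{"gripper": 0,"x": -4,"y": 4.2}]}}

```text
validation failed for argument at $.mo...
```

Emit:
{"op": "move_arm", "data": {"moves": [{"gripper": 0,"x": -4,"y": 4.2},{"gripper": 0,"x": -4,"y": 4.2},{"gripper": 0,"x": -4,"y": 4.2},{"gripper": 0,"x": -3,"y": 3},{"gripper": 0}]}}

```text
validation failed for argument at $.mo...
```

```bash
cat >> h.py <<'E'
def togo(P):
    o=ctrl.get_obs(); q=o['eef_rot']; r=R.from_quat([q[1],q[2],q[3],q[0]])
    print(o['time_s'],o['eef_pos'].round(4),'tilt',r.apply([0,0,1]).round(4),'op',round(o['opening'],3),'F',o['wrist_force'].round(1),'q',o['q'].round(2))
    print('cm',(100*r.inv().apply(np.array(P)-o['eef_pos'])).round(2))
E
python3 - <<'E'
from h import *
togo([.5868,-.2654,.215])
E
```

```text
0.2 [0.2099 0.5352 0.4041] tilt [-6.e-04 -9.e-04 -1.e+00] op 0.999 F [ 0.3  0.6 -0. ] q [ 0.99  0.18  1.61  0.    1.35 -0.21]
cm [-60.75  64.33  18.96]
```

All fields are apparently needed in each row.

Emit:
{"op": "move_arm", "data": {"moves": [{"gripper": 0,"x": -4,"y": 4.2,"z": 0,"roll": 0},{"gripper": 0,"x": -4,"y": 4.2,"z": 0,"roll": 0},{"gripper": 0,"x": -4,"y": 4.2,"z": 0,"roll": 0},{"gripper": 0,"x": -4,"y": 4.2,"z": 0,"roll": 0},{"gripper": 0,"x": -4,"y": 4.2,"z": 0,"roll": 0}]}}

```text
time_s: 0.82
eef_pos: [0.3327, 0.2708, 0.4048]
eef_rot: [0.0, 0.826, 0.564, 0.0]
wrist_force: [2.0, -0.8, 0.6]
opening: -0.003
```

Emit:
{"op": "move_arm", "data": {"moves": [{"gripper": 0,"x": -4,"y": 4.2,"z": 0,"roll": 0},{"gripper": 0,"x": -4,"y": 4.2,"z": 0,"roll": 0},{"gripper": 0,"x": -4,"y": 4.2,"z": 0,"roll": 0},{"gripper": 0,"x": -4,"y": 4.2,"z": 0,"roll": 0},{"gripper": 0,"x": -4,"y": 4.2,"z": 0,"roll": 0}]}}

```text
time_s: 1.45
eef_pos: [0.4553, 0.0077, 0.4048]
eef_rot: [0.0, 0.826, 0.563, 0.0]
wrist_force: [0.8, 1.1, 0.7]
opening: 0.002
```

Emit:
{"op": "move_arm", "data": {"moves": [{"gripper": 0,"x": -4,"y": 4.2,"z": 0,"roll": 0},{"gripper": 0,"x": -4,"y": 4.2,"z": 0,"roll": 0},{"gripper": 0,"x": -4,"y": 4.2,"z": 0,"roll": 0},{"gripper": 0,"x": -4,"y": 4.2,"z": 0,"roll": 0},{"gripper": 0,"x": 0,"y": 0,"z": 0,"roll": 0}]}}

```text
time_s: 2.08
eef_pos: [0.5535, -0.2043, 0.4037]
eef_rot: [-0.0, 0.827, 0.562, -0.0]
wrist_force: [0.8, 1.2, -0.2]
opening: 0.0
```

```bash
python3 - <<'E'
from h import *
togo([.5868,-.2654,.215])
E
```

```text
2.075 [ 0.5535 -0.2043  0.4037] tilt [-8.e-04 -2.e-04 -1.e+00] op 0.0 F [ 0.8  1.2 -0.2] q [-0.55  0.21  1.57 -0.    1.36 -1.75]
cm [-4.44  5.36 18.87]
```

Emit:
{"op": "move_arm", "data": {"moves": [{"gripper": 0,"x": -2.2,"y": 2.7,"z": 0,"roll": 0},{"gripper": 0,"x": -2.2,"y": 2.7,"z": 0,"roll": 0},{"gripper": 0,"x": 0,"y": 0,"z": 5,"roll": 0},{"gripper": 0,"x": 0,"y": 0,"z": 5,"roll": 0},{"gripper": 0,"x": 0,"y": 0,"z": 0,"roll": 0}]}}

```text
time_s: 2.7
eef_pos: [0.5852, -0.2593, 0.2999]
eef_rot: [-0.005, 0.826, 0.564, -0.002]
wrist_force: [-0.1, 0.4, -0.3]
opening: -0.002
```

```bash
python3 - <<'E'
from h import *
togo([.5868,-.2654,.215])
c=grab('wrist','w0.png'); print(proj(c,[.5868,-.2654,.012]))
E
```

```text
2.7 [ 0.5852 -0.2593  0.2999] tilt [-0.0086  0.0061 -0.9999] op -0.002 F [-0.1  0.4 -0.3] q [-0.6   0.43  1.51  0.    1.21 -1.8 ]
cm [-0.53  0.46  8.48]
(np.float64(313.0496549532204), np.float64(241.42287820301772))
```

View pics/w0.png

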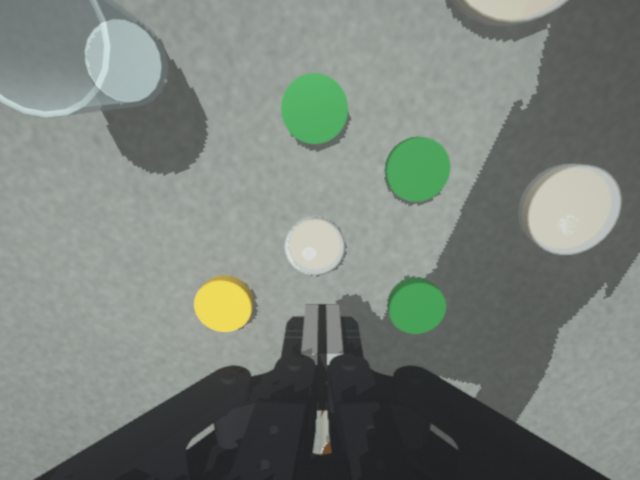

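The wrist view shows the small beige dish at (315,246) against a predicted (313,241), so they agree. The fingertips are shut above it.

Emit:
{"op": "move_arm", "data": {"moves": [{"gripper": 0,"x": 0,"y": 0,"z": 3,"roll": 0},{"gripper": 0,"x": 0,"y": 0,"z": 3,"roll": 0},{"gripper": 0,"x": 0,"y": 0,"z": 2.5,"roll": 0},{"gripper": 0,"x": 0,"y": 0,"z": 0,"roll": 0},{"gripper": 0,"x": 0,"y": 0,"z": 0,"roll": 0}]}}

```text
time_s: 3.38
eef_pos: [0.5882, -0.2618, 0.2227]
eef_rot: [0.002, 0.826, 0.564, 0.001]
wrist_force: [-0.1, 0.1, -0.9]
opening: -0.002
```

```bash
python3 - <<'E'
from h import *
togo([.5868,-.2654,.215])
c=grab('wrist','w1.png'); print(proj(c,[.5868,-.2654,.012]))
E
```

```text
3.375 [ 0.5882 -0.2618  0.2227] tilt [ 0.0035 -0.0023 -1.    ] op -0.002 F [-0.1  0.1 -0.9] q [-0.6   0.53  1.54  0.    1.06 -1.8 ]
cm [-0.38 -0.    0.77]
(np.float64(312.9146465632926), np.float64(284.23034504379547))
```

View pics/w1.png

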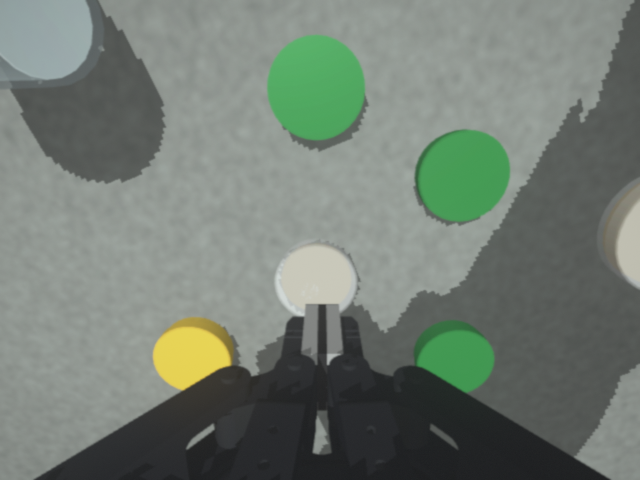

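The dish lid is centred at about (316,280) against a predicted (313,284), about 2 mm off. I'll correct the position and hold for more than 2 s.

Emit:
{"op": "move_arm", "data": {"moves": [{"gripper": 0,"x": -0.3,"y": -0.1,"z": 0.8,"roll": 0},{"gripper": 0,"x": 0,"y": 0,"z": 0,"roll": 0},{"gripper": 0,"x": 0,"y": 0,"z": 0,"roll": 0},{"gripper": 0,"x": 0,"y": 0,"z": 0,"roll": 0},{"gripper": 0,"x": 0,"y": 0,"z": 0,"roll": 0}]}}

```text
time_s: 4.05
eef_pos: [0.5851, -0.2639, 0.2118]
eef_rot: [0.0, 0.826, 0.563, 0.0]
wrist_force: [0.3, 0.2, -0.5]
opening: 0.001
```

Emit:
{"op": "move_arm", "data": {"moves": [{"gripper": 0,"x": 0,"y": 0,"z": 0,"roll": 0},{"gripper": 0,"x": 0,"y": 0,"z": 0,"roll": 0},{"gripper": 0,"x": 0,"y": 0,"z": 0,"roll": 0},{"gripper": 0,"x": 0,"y": 0,"z": 0,"roll": 0},{"gripper": 0,"x": 0,"y": 0,"z": 0,"roll": 0}]}}

```text
time_s: 4.68
eef_pos: [0.585, -0.2638, 0.2117]
eef_rot: [-0.0, 0.826, 0.563, -0.0]
wrist_force: [0.4, 0.7, 0.9]
opening: -0.002
```

Emit:
{"op": "move_arm", "data": {"moves": [{"gripper": 0,"x": 0,"y": 0,"z": 0,"roll": 0},{"gripper": 0,"x": 0,"y": 0,"z": 0,"roll": 0},{"gripper": 0,"x": 0,"y": 0,"z": 0,"roll": 0},{"gripper": 0,"x": 0,"y": 0,"z": 0,"roll": 0},{"gripper": 0,"x": 0,"y": 0,"z": 0,"roll": 0}]}}

```text
time_s: 5.3
eef_pos: [0.585, -0.2638, 0.2117]
eef_rot: [-0.0, 0.826, 0.563, -0.0]
wrist_force: [-1.2, -0.0, 0.7]
opening: 0.003
```

Emit:
{"op": "move_arm", "data": {"moves": [{"gripper": 0,"x": 0,"y": 0,"z": 0,"roll": 0},{"gripper": 0,"x": 0,"y": 0,"z": 0,"roll": 0},{"gripper": 0,"x": 0,"y": 0,"z": 0,"roll": 0},{"gripper": 0,"x": 0,"y": 0,"z": 0,"roll": 0},{"gripper": 0,"x": 0,"y": 0,"z": 0,"roll": 0}]}}

```text
time_s: 5.92
eef_pos: [0.585, -0.2638, 0.2117]
eef_rot: [-0.0, 0.826, 0.563, -0.0]
wrist_force: [0.4, 0.7, 0.8]
opening: 0.002
```

Emit:
{"op": "move_arm", "data": {"moves": [{"gripper": 0,"x": 0,"y": 0,"z": 0,"roll": 0},{"gripper": 0,"x": 0,"y": 0,"z": 0,"roll": 0},{"gripper": 0,"x": 0,"y": 0,"z": 0,"roll": 0},{"gripper": 0,"x": 0,"y": 0,"z": 0,"roll": 0},{"gripper": 0,"x": 0,"y": 0,"z": 0,"roll": 0}]}}

```text
time_s: 6.55
eef_pos: [0.585, -0.2638, 0.2117]
eef_rot: [-0.0, 0.826, 0.563, -0.0]
wrist_force: [-0.5, 0.5, -0.1]
opening: -0.0
```

```bash
python3 - <<'E'
from h import *
togo([.5868,-.2654,.215]); togo([.576,.1848,.257])
c=grab('side','s2.png')
E
```

```text
6.55 [ 0.585  -0.2638  0.2117] tilt [-0.  0. -1.] op -0.0 F [-0.5  0.5 -0.1] q [-0.61  0.55  1.55 -0.    1.05 -1.81]
cm [-0.08  0.22 -0.33]
6.55 [ 0.585  -0.2638  0.2117] tilt [-0.  0. -1.] op -0.0 F [-0.5  0.5 -0.1] q [-0.61  0.55  1.55 -0.    1.05 -1.81]
cm [ 41.44 -17.22  -4.53]
```

Position is steady, nominally 27 mm over the lid and 2 mm off centre. I'll check the tip height, since the 173 mm might not refer to the shut gripper.

```bash
python3 - <<'E'
from h import *
c=ctrl.camera('side'); o=ctrl.get_obs(); p=o['eef_pos']
for L in (.155,.173,.186,.2): print(L,np.round(proj(c,p-[0,0,L]),1))
print(np.round(proj(c,[.5868,-.2654,.012]),1))
w=ctrl.camera('wrist')
for L in (.16,.173,.186): print('w',L,np.round(proj(w,p-[0,0,L]),1))
i=cv2.resize(c['img'][290:410,330:490],None,fx=5,fy=5,interpolation=2)
for L,k in((.173,(255,0,0)),(.186,(255,255,0))):
    u,v=proj(c,p-[0,0,L]); y=int((v-290+.5)*5); x=int((u-330+.5)*5); cv2.line(i,(x+60,y),(x+160,y),k,1)
cv2.imwrite('pics/s3.png',i[:,:,::-1])
E
```

```text
0.155 [406.9 341.8]
0.173 [405.1 347.5]
0.186 [403.8 351.6]
0.2 [402.4 355.8]
[404. 356.]
w 0.16 [319.8 343. ]
w 0.173 [319.9 325.1]
w 0.186 [320.  309.7]
```

View pics/s3.png

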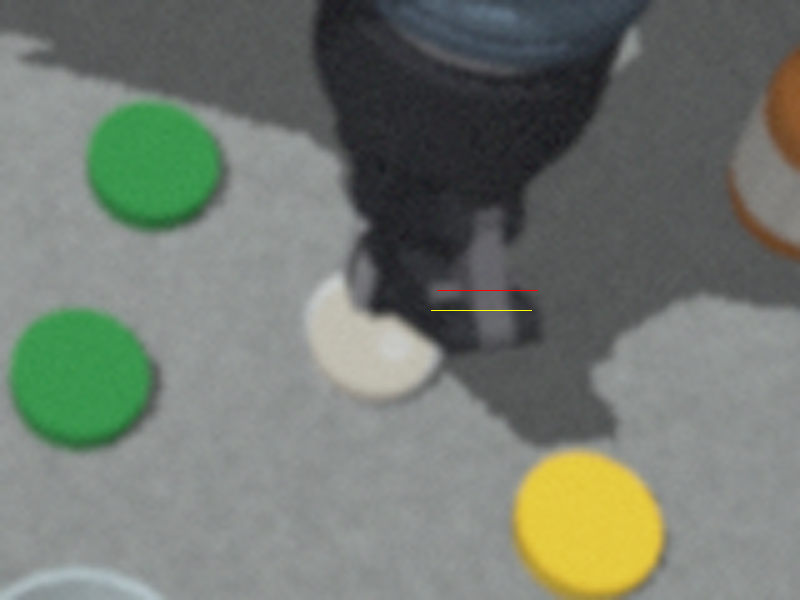

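```bash
python3 - <<'E'
from h import *
o=ctrl.get_obs(); p=o['eef_pos']; q=o['eef_rot']; r=R.from_quat([q[1],q[2],q[3],q[0]])
s=ctrl.camera('side'); w=ctrl.camera('wrist')
print('cam side',w_from_c(s)[:3,3].round(3),'wrist in tool',np.array(w['tool_from_camera']).round(3).tolist())
for L in (.173,.186):
  for x in (-.0145,.0145):
    for y in (-.011,.011):
      P=p+r.apply([x,y,L]); print(L,x,y,'w',np.round(proj(w,P)),'s crop',np.round((np.array(proj(s,P))-[330,290])*5))
a=cv2.resize(w['img'][230:400,220:420],None,fx=4,fy=4,interpolation=2)
for L,k in((.173,(255,0,0)),(.186,(255,255,0))):
  c=[(np.array(proj(w,p+r.apply([x,y,L])))-[220,230])*4 for x,y in((-.0145,-.011),(.0145,-.011),(.0145,.011),(-.0145,.011))]
  cv2.polylines(a,[np.int32(c)],True,k,1)
i=cv2.imread('pics/s3.png')
cv2.imwrite('pics/w3.png',a[:450,:,::-1])
E
```

```text
cam side [ 0.262 -0.511  0.775] wrist in tool [[1.0, -0.0, -0.002, 0.001], [-0.001, -0.946, -0.323, -0.082], [-0.001, 0.323, -0.946, 0.033], [0.0, 0.0, 0.0, 1.0]]
0.173 -0.0145 -0.011 w [283. 301.] s crop [352. 338.]
0.173 -0.0145 0.011 w [285. 348.] s crop [425. 327.]
0.173 0.0145 -0.011 w [356. 301.] s crop [327. 249.]
0.173 0.0145 0.011 w [355. 348.] s crop [398. 239.]
0.186 -0.0145 -0.011 w [286. 287.] s crop [346. 358.]
0.186 -0.0145 0.011 w [288. 332.] s crop [418. 347.]
0.186 0.0145 -0.011 w [354. 287.] s crop [321. 269.]
0.186 0.0145 0.011 w [352. 332.] s crop [391. 259.]
```

View pics/w3.png

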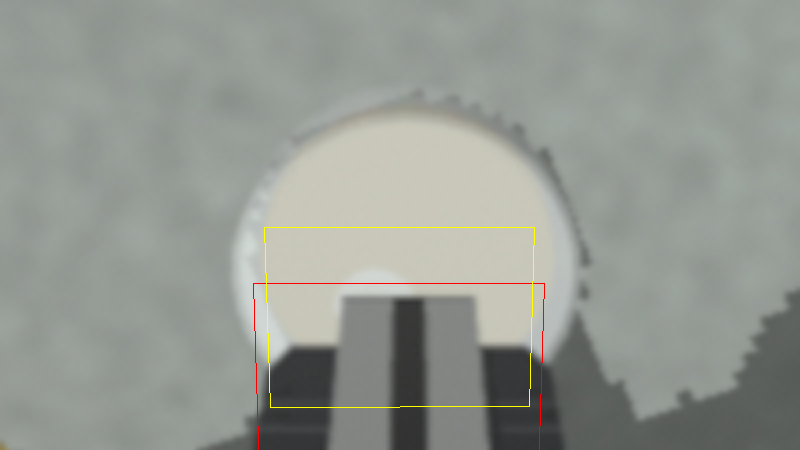

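The wrist view confirms 173 mm for the shut tips. The side crop looked shifted, so I'll overlay the tool axis once to settle it.

```bash
python3 - <<'E'
from h import *
o=ctrl.get_obs(); p=o['eef_pos']; q=o['eef_rot']; r=R.from_quat([q[1],q[2],q[3],q[0]])
s=ctrl.camera('side'); O=np.array([310,190]); K=4
i=cv2.resize(s['img'][190:390,310:510],None,fx=3,fy=3,interpolation=2); K=3
i=np.clip(i.astype(float)*1.8,0,255).astype(np.uint8)
pt=lambda v:tuple(int(k) for k in (np.array(proj(s,p+r.apply(v)))-O+.5)*K)
cv2.line(i,pt([0,0,0]),pt([0,0,.173]),(255,0,0),1)
for L,a,b,k in((.173,.0145,.011,(255,255,0)),(.101,.038,.0425,(0,255,255)),(.0,.038,.038,(255,0,255))):
  cv2.polylines(i,[np.int32([pt([x,y,L]) for x,y in((-a,-b),(a,-b),(a,b),(-a,b))])],True,k,1)
cv2.imwrite('pics/s4.png',i[:,:,::-1])
E
```

```text
(no output)
```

View pics/s4.png

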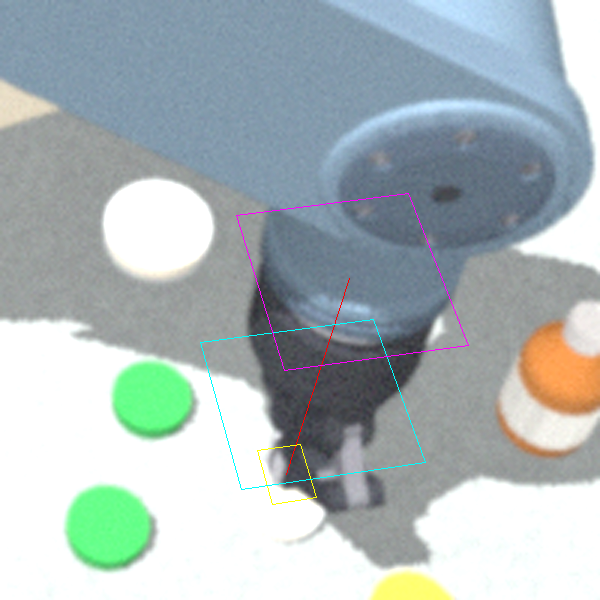

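The wide dark shape at the right is the knuckle. The pad tips (yellow box) sit over the dish, so it is consistent. Held over 2 s; now rise and go to the window.

Emit:
{"op": "move_arm", "data": {"moves": [{"gripper": 0,"x": 0,"y": 0,"z": -6,"roll": 0},{"gripper": 0,"x": 0,"y": 0,"z": -6,"roll": 0},{"gripper": 0,"x": 4.15,"y": -1.7,"z": 0,"roll": 0},{"gripper": 0,"x": 4.15,"y": -1.7,"z": 0,"roll": 0},{"gripper": 0,"x": 4.15,"y": -1.7,"z": 0,"roll": 0}]}}

```text
time_s: 7.48
eef_pos: [0.5828, -0.1281, 0.332]
eef_rot: [0.0, 0.826, 0.563, 0.0]
wrist_force: [-0.6, -0.3, 0.8]
opening: -0.002
```

Emit:
{"op": "move_arm", "data": {"moves": [{"gripper": 0,"x": 4.15,"y": -1.7,"z": 0,"roll": 0},{"gripper": 0,"x": 4.15,"y": -1.7,"z": 0,"roll": 0},{"gripper": 0,"x": 4.15,"y": -1.7,"z": 0,"roll": 0},{"gripper": 0,"x": 4.15,"y": -1.7,"z": 0,"roll": 0},{"gripper": 0,"x": 4.15,"y": -1.7,"z": 0,"roll": 0}]}}

```text
time_s: 8.1
eef_pos: [0.5795, 0.0963, 0.3319]
eef_rot: [0.0, 0.826, 0.563, 0.0]
wrist_force: [-0.5, 0.1, 0.1]
opening: 0.001
```

Emit:
{"op": "move_arm", "data": {"moves": [{"gripper": 0,"x": 4.15,"y": -1.7,"z": 0,"roll": 0},{"gripper": 0,"x": 4.15,"y": -1.7,"z": 0,"roll": 0},{"gripper": 0,"x": 0,"y": 0,"z": 0,"roll": 0},{"gripper": 0,"x": 0,"y": 0,"z": 0,"roll": 0},{"gripper": 0,"x": 0,"y": 0,"z": 0,"roll": 0}]}}

```text
time_s: 8.72
eef_pos: [0.5785, 0.1834, 0.3316]
eef_rot: [0.0, 0.827, 0.563, -0.0]
wrist_force: [0.5, -0.0, 0.0]
opening: -0.002
```

```bash
python3 - <<'E'
from h import *
togo([.576,.1848,.257])
c=grab('wrist','w4.png'); print(proj(c,[.576,.1848,.054]),proj(c,[.507,.070,.066]))
for z in(.06,.066): print(z,[np.round(ray(c,*u,z),4) for u in((320,240),)])
E
```

```text
8.725 [0.5785 0.1834 0.3316] tilt [-1.e-04 -3.e-04 -1.e+00] op -0.002 F [ 0.5 -0.   0. ] q [ 0.11  0.32  1.59 -0.    1.23 -1.08]
cm [ 0.04 -0.28  7.46]
(np.float64(321.06095887195886), np.float64(238.7531564874456)) (np.float64(104.64107623117798), np.float64(210.3815343003114))
0.06 [array([0.5747, 0.1846, 0.06  ])]
0.066 [array([0.5729, 0.1853, 0.066 ])]
```

View pics/w4.png

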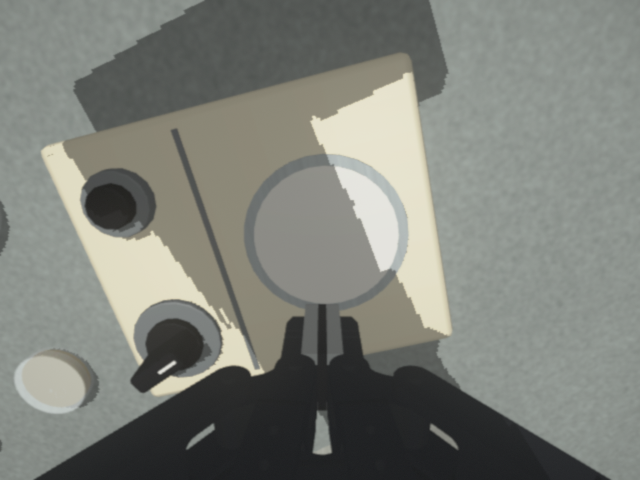

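Window ring centre is about (326,231) against a predicted (321,239), roughly 4 mm apart. I'll split the difference and descend.

Emit:
{"op": "move_arm", "data": {"moves": [{"gripper": 0,"x": 0.2,"y": -0.5,"z": 0,"roll": 0},{"gripper": 0,"x": 0,"y": 0,"z": 3,"roll": 0},{"gripper": 0,"x": 0,"y": 0,"z": 3,"roll": 0},{"gripper": 0,"x": 0,"y": 0,"z": 1.4,"roll": 0},{"gripper": 0,"x": 0,"y": 0,"z": 0,"roll": 0}]}}

```text
time_s: 9.4
eef_pos: [0.574, 0.1881, 0.2568]
eef_rot: [-0.001, 0.826, 0.563, -0.001]
wrist_force: [0.2, -0.2, 0.1]
opening: 0.001
```

Emit:
{"op": "move_arm", "data": {"moves": [{"gripper": 0,"x": 0,"y": 0,"z": 0,"roll": 0},{"gripper": 0,"x": 0,"y": 0,"z": 0,"roll": 0},{"gripper": 0,"x": 0,"y": 0,"z": 0,"roll": 0},{"gripper": 0,"x": 0,"y": 0,"z": 0,"roll": 0},{"gripper": 0,"x": 0,"y": 0,"z": 0,"roll": 0}]}}

```text
time_s: 10.02
eef_pos: [0.5744, 0.1883, 0.2578]
eef_rot: [0.0, 0.826, 0.563, 0.0]
wrist_force: [-0.6, -0.9, 0.6]
opening: -0.002
```

Emit:
{"op": "move_arm", "data": {"moves": [{"gripper": 0,"x": 0,"y": 0,"z": 0,"roll": 0},{"gripper": 0,"x": 0,"y": 0,"z": 0,"roll": 0},{"gripper": 0,"x": 0,"y": 0,"z": 0,"roll": 0},{"gripper": 0,"x": 0,"y": 0,"z": 0,"roll": 0},{"gripper": 0,"x": 0,"y": 0,"z": 0,"roll": 0}]}}

```text
time_s: 10.65
eef_pos: [0.5744, 0.1883, 0.2577]
eef_rot: [-0.0, 0.826, 0.563, -0.0]
wrist_force: [-0.6, -0.2, -0.4]
opening: -0.0
```

Emit:
{"op": "move_arm", "data": {"moves": [{"gripper": 0,"x": 0,"y": 0,"z": 0,"roll": 0},{"gripper": 0,"x": 0,"y": 0,"z": 0,"roll": 0},{"gripper": 0,"x": 0,"y": 0,"z": 0,"roll": 0},{"gripper": 0,"x": 0,"y": 0,"z": 0,"roll": 0},{"gripper": 0,"x": 0,"y": 0,"z": 0,"roll": 0}]}}

```text
time_s: 11.28
eef_pos: [0.5744, 0.1883, 0.2577]
eef_rot: [0.0, 0.826, 0.563, -0.0]
wrist_force: [-0.7, 0.3, -0.1]
opening: -0.004
```

Emit:
{"op": "move_arm", "data": {"moves": [{"gripper": 0,"x": 0,"y": 0,"z": 0,"roll": 0},{"gripper": 0,"x": 0,"y": 0,"z": 0,"roll": 0},{"gripper": 0,"x": 0,"y": 0,"z": 0,"roll": 0},{"gripper": 0,"x": 0,"y": 0,"z": 0,"roll": 0},{"gripper": 0,"x": 0,"y": 0,"z": 0,"roll": 0}]}}

```text
time_s: 11.9
eef_pos: [0.5744, 0.1883, 0.2577]
eef_rot: [-0.0, 0.826, 0.563, -0.0]
wrist_force: [-0.1, 0.3, 0.1]
opening: -0.0
```

```bash
python3 - <<'E'
from h import *
togo([.576,.1848,.257]); togo([.5065,.0715,.28])
E
```

```text
11.9 [0.5744 0.1883 0.2577] tilt [-1.e-04 -0.e+00 -1.e+00] op -0.0 F [-0.1  0.3  0.1] q [ 0.12  0.41  1.64  0.    1.09 -1.08]
cm [-0.26  0.28  0.07]
11.9 [0.5744 0.1883 0.2577] tilt [-1.e-04 -0.e+00 -1.e+00] op -0.0 F [-0.1  0.3  0.1] q [ 0.12  0.41  1.64  0.    1.09 -1.08]
cm [-13.35  -2.06  -2.23]
```

Emit:
{"op": "move_arm", "data": {"moves": [{"gripper": 0,"x": 0,"y": 0,"z": -5,"roll": 0},{"gripper": 0,"x": -4.45,"y": -0.7,"z": 0,"roll": 0},{"gripper": 0,"x": -4.45,"y": -0.7,"z": 0,"roll": 0},{"gripper": 0,"x": -4.45,"y": -0.7,"z": 0,"roll": 0},{"gripper": 0,"x": 0,"y": 0,"z": 0,"roll": 0}]}}

```text
time_s: 12.52
eef_pos: [0.505, 0.0698, 0.3076]
eef_rot: [-0.0, 0.827, 0.562, -0.0]
wrist_force: [0.2, -0.0, 0.9]
opening: -0.007
```

Emit:
{"op": "move_arm", "data": {"moves": [{"gripper": 0,"x": 0,"y": 0,"z": 2.5,"roll": 0},{"gripper": 0,"x": 0,"y": 0,"z": 1,"roll": 0},{"gripper": 0,"x": 0,"y": 0,"z": 0,"roll": 0},{"gripper": 0,"x": 0,"y": 0,"z": 0,"roll": 0},{"gripper": 0,"x": 0,"y": 0,"z": 0,"roll": 0}]}}

```text
time_s: 13.15
eef_pos: [0.5065, 0.0718, 0.2734]
eef_rot: [0.0, 0.826, 0.564, 0.0]
wrist_force: [0.2, 0.8, 0.0]
opening: -0.0
```

```bash
python3 - <<'E'
from h import *
togo([.5065,.0715,.239])
c=grab('wrist','w5.png'); print(proj(c,[.5065,.0715,.066]))
E
```

```text
13.15 [0.5065 0.0718 0.2734] tilt [ 1.2e-03 -1.0e-04 -1.0e+00] op -0.0 F [0.2 0.8 0. ] q [-0.09  0.2   1.87  0.    1.06 -1.29]
cm [-0.03  0.01  3.44]
(np.float64(319.45913954329205), np.float64(288.77162140348105))
```

View pics/w5.png

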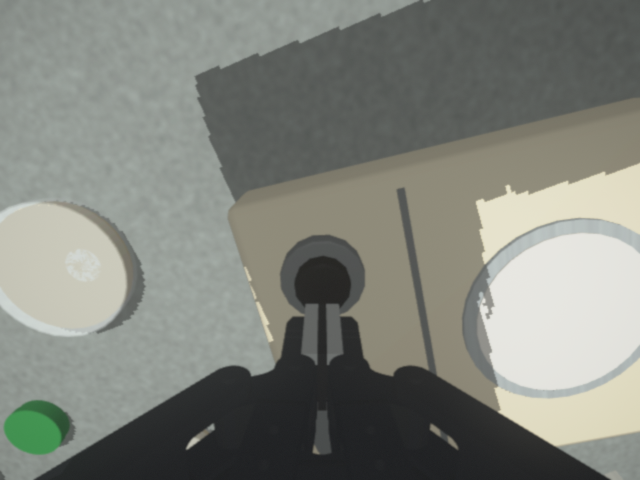

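Button top is centred at about (322,283), predicted (319,289), so 2–3 mm off. I'll shift slightly and descend carefully while watching the force.

Emit:
{"op": "move_arm", "data": {"moves": [{"gripper": 0,"x": 0,"y": -0.2,"z": 1.5,"roll": 0},{"gripper": 0,"x": 0,"y": 0,"z": 1,"roll": 0},{"gripper": 0,"x": 0,"y": 0,"z": 0.3,"roll": 0},{"gripper": 0,"x": 0,"y": 0,"z": 0,"roll": 0},{"gripper": 0,"x": 0,"y": 0,"z": 0,"roll": 0}]}}

```text
time_s: 13.82
eef_pos: [0.5043, 0.0724, 0.2449]
eef_rot: [0.0, 0.826, 0.563, 0.0]
wrist_force: [-0.2, -0.3, 2.2]
opening: -0.0
```

Emit:
{"op": "move_arm", "data": {"moves": [{"gripper": 0,"x": 0,"y": 0,"z": 0.2,"roll": 0},{"gripper": 0,"x": 0,"y": 0,"z": 0.2,"roll": 0},{"gripper": 0,"x": 0,"y": 0,"z": 0,"roll": 0},{"gripper": 0,"x": 0,"y": 0,"z": 0,"roll": 0},{"gripper": 0,"x": 0,"y": 0,"z": 0,"roll": 0}]}}

```text
time_s: 14.45
eef_pos: [0.5045, 0.0724, 0.241]
eef_rot: [0.0, 0.826, 0.563, 0.0]
wrist_force: [-0.1, -1.3, 4.6]
opening: 0.005
```

Emit:
{"op": "move_arm", "data": {"moves": [{"gripper": 0,"x": 0,"y": 0,"z": 0.2,"roll": 0},{"gripper": 0,"x": 0,"y": 0,"z": 0.2,"roll": 0},{"gripper": 0,"x": 0,"y": 0,"z": 0,"roll": 0},{"gripper": 0,"x": 0,"y": 0,"z": 0,"roll": 0},{"gripper": 0,"x": 0,"y": 0,"z": 0,"roll": 0}]}}

```text
time_s: 15.08
eef_pos: [0.5047, 0.0724, 0.2391]
eef_rot: [0.0, 0.826, 0.564, 0.0]
wrist_force: [-9.8, -0.0, 25.7]
opening: -0.0
```

Spring force was 2 N, then 4.6 N, then a hard stop at 26 N with the TCP stalled about 6 mm below contact: the button is fully down. Now release straight up.

Emit:
{"op": "move_arm", "data": {"moves": [{"gripper": 0,"x": 0,"y": 0,"z": 0,"roll": 0},{"gripper": 0,"x": 0,"y": 0,"z": -0.5,"roll": 0},{"gripper": 0,"x": 0,"y": 0,"z": -1,"roll": 0},{"gripper": 0,"x": 0,"y": 0,"z": -4,"roll": 0},{"gripper": 0,"x": 0,"y": 0,"z": -4,"roll": 0}]}}

```text
time_s: 15.7
eef_pos: [0.5037, 0.0724, 0.3319]
eef_rot: [-0.001, 0.826, 0.563, -0.001]
wrist_force: [0.4, 0.5, 0.3]
opening: 0.003
```

Emit:
{"op": "move_arm", "data": {"moves": [{"gripper": 0,"x": 0,"y": 0,"z": -4,"roll": 0},{"gripper": 0,"x": 0,"y": 0,"z": -2,"roll": 0},{"gripper": 0,"x": 0,"y": 0,"z": 0,"roll": 0},{"gripper": 0,"x": 0,"y": 0,"z": 0,"roll": 0},{"gripper": 0,"x": 0,"y": 0,"z": 0,"roll": 0}]}}

```text
time_s: 16.32
eef_pos: [0.5038, 0.0724, 0.39]
eef_rot: [-0.001, 0.826, 0.563, -0.001]
wrist_force: [0.5, -0.1, -0.2]
opening: 0.002
```

```bash
python3 - <<'E'
from h import *
togo([.5045,.0724,.2455])
s=ctrl.camera('side')
a=cv2.imread('pics/s0.png')[:,:,::-1][120:400,190:530]; b=s['img'][120:400,190:530]
cv2.imwrite('pics/s6.png',cv2.resize(np.hstack([a,b]),None,fx=1.15,fy=1.15)[:,:,::-1])
E
```

```text
16.325 [0.5038 0.0724 0.39  ] tilt [-3.e-03  3.e-04 -1.e+00] op 0.002 F [ 0.5 -0.1 -0.2] q [-0.09  0.05  1.79  0.    1.31 -1.29]
cm [ 0.04  0.11 14.45]
```

View pics/s6.png

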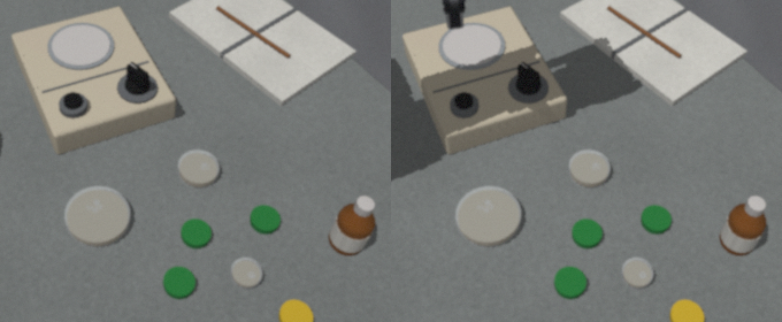

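The before and after views match: the dishes, bottle and dial (at (528,82) on the right) have not moved, and the button is back up at (464,102). The hand is 14 cm clear.

```bash
python3 -c "from bench import ctrl; print(ctrl.hand_in())"
```

```text
the job is handed in; nothing more can be done
None
```

The demonstration is done and handed in, at about 16 s of the 54 s allowed; no verdict came back.

- **Smallest dish:** I held the shut fingertips about 27 mm over the lid, roughly 2 mm off centre, for well over 2 s.
- **Window:** I held about 31 mm over its middle for about 2.5 s.
- **Button:** Pressing showed about 2 N, then 4.6 N. It then hit a hard stop at about 26 N, 6 mm below contact, so it went fully down. I released it and raised the hand to about 14 cm above it.

**Last checks:** The wrist force was back to about 0. The before and after side views show the dishes, bottle and dial unmoved and the button up again. The beaker was outside that last view, but the hand never came near it.

**Disagreements:** The wrist camera and the two fixed cameras disagreed on positions by about 2 to 5 mm, more than the stated 2 mm. I split the difference at the window, and for the button I used a compromise plus a small wrist-camera shift. The button press also showed a sideways force of about 10 N at the stop.

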